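# Dispense the wide medicine pot

### The job

On the desk stands a two-lane pot dispenser with one lying medicine pot waiting in each lane. Press the rocking lever's paddle down for the lane that holds the wider pot, so that its gate lifts and that pot rolls out into the tray, then let the lever come back up so that the gate is shut again. Leave the other lane shut with its pot in it, do not touch the pots or the gates, and do not disturb the other things on the desk.

Things in the scene. Friction and masses are not known exactly. Their poses are not given: they have to be found in the camera images.
- dispenser: White two-lane dispenser, fixed, 370 mm long, 144 mm wide (236 over the paddles). Origin on the desk, mid width; x points downhill, away from the robot, y left, z up. Open-topped lanes 63 mm wide at y = +35 (left) and -35 mm (right), floor sloping from x = -120 (77 mm high) to +120 mm (35 mm high), walls 28 mm. Back plate at x = -119, 105 mm high. Each lane's lever runs along its outer side.
- left_pad (a point): Centre of the top of the left lever's grey paddle (part left_lever_c1): flat plate 50 mm along the dispenser x, 46 mm along y, 6 mm thick, on the lever's end nearest the robot. At rest level, 111 mm above the desk, at x = -190, y = +95 mm in the dispenser frame. At the lower stop it is 48 mm lower, about 5 mm farther in +x, and slopes 22 deg (robot end lower). Only the desk is under it.
- right_pad (a point): Centre of the top of the right lever's grey paddle (part right_lever_c1): flat plate 50 mm along the dispenser x, 46 mm along y, 6 mm thick, on the lever's end nearest the robot. At rest level, 111 mm above the desk, at x = -190, y = -95 mm in the dispenser frame. At the lower stop it is 48 mm lower, about 5 mm farther in +x, and slopes 22 deg (robot end lower). Only the desk is under it.
- left_lever (a joint): Left lever, rad: 0 = gate shut, grows as the paddle is pressed, 0.38 = lower stop. Rocks about an axle along the dispenser y at x = -60 mm, 100 mm above the desk; paddle 130 mm and gate 110 mm from it. Sprung shut: about 3 N on the paddle starts it, 6 N holds it at the stop; returns by itself when let go. The wide pot passes under the gate above about 0.27 rad: press to the stop.
- right_lever (a joint): Right lever, rad: 0 = gate shut, grows as the paddle is pressed, 0.38 = lower stop. Rocks about an axle along the dispenser y at x = -60 mm, 100 mm above the desk; paddle 130 mm and gate 110 mm from it. Sprung shut: about 3 N on the paddle starts it, 6 N holds it at the stop; returns by itself when let go. The wide pot passes under the gate above about 0.27 rad: press to the stop.
- left_gate (a point): Middle of the lower edge of the left lane's gate (parts left_lever_c2 to c4): a fork of two upright aluminium prongs 36 mm apart, 9 mm wide, 42 mm high, hung from the far end of the left lever across the lane at dispenser x = 50 mm. Shut, this edge is 55 mm above the desk (8 mm above the lane floor); fully lifted it is about 44 mm higher.
- right_gate (a point): Middle of the lower edge of the right lane's gate (parts right_lever_c2 to c4): a fork of two upright aluminium prongs 36 mm apart, 9 mm wide, 42 mm high, hung from the far end of the right lever across the lane at dispenser x = 50 mm. Shut, this edge is 55 mm above the desk (8 mm above the lane floor); fully lifted it is about 44 mm higher.
- wide_pot: The wider pot: amber cylinder with a white cap, 38 mm in diameter, 54 mm long, 60 g, lying across one lane (either one) against its gate, free to roll. Origin at its centre, its y axis along the pot. Its lane is the left one if it lies at positive y in the dispenser frame.
- narrow_pot: The narrower pot, same look, 24 mm in diameter, 54 mm long, lying in the other lane. Origin at its centre, y along the pot. Both lanes run down into one open tray at the far end: dispenser x = 120 to 239 mm, 132 mm wide, floor 6 mm above the desk, walls 50 mm high.
- stamp: Hand stamp, 30 x 50 mm, 62 mm high, standing on the desk between the two paddles. Origin under its centre.
- highlighter: Marker pen lying just to the right of the dispenser, 120 x 19 x 15 mm. Origin under its middle.
- mug: White mug, 80 mm wide, 90 mm high, right of the dispenser. Origin under its centre.
- gel: Bottle of hand gel, 60 mm wide, 150 mm high, left of the dispenser. Origin under its centre.
- stapler: Stapler, 130 x 34 mm, about 50 mm high, right of the right paddle. Origin under its centre.
- mouse: Computer mouse, 100 x 60 mm, 34 mm high, left of the left paddle. Origin under its centre.
Things that resemble listed ones, but are neither listed nor needed, are in the scene too. Leave any blue or turquoise look-alike of the narrow_pot alone.

How it is judged:
On the way, in this order (a step that is already met when the one before it is completed fails the run):
1. the wide pot's lever is pressed down while the pot is still in its lane (((y of wide_pot in the frame of dispenser above 0 m and value of joint left_lever above 0.2 rad) or (y of wide_pot in the frame of dispenser below 0 m and value of joint right_lever above 0.2 rad)) and x of wide_pot in the frame of dispenser below 0.1 m and (contact force between any of the fingers, the arm and left_lever_c1 above 0.5 N or contact force between any of the fingers, the arm and right_lever_c1 above 0.5 N)), for 0.02 s.
2. the wide pot has rolled into the tray (x of wide_pot in the frame of dispenser between 0.125 and 0.24 m and y of wide_pot in the frame of dispenser between -0.075 and 0.075 m and z of wide_pot in the frame of dispenser below 0.04 m), for 0.1 s.
At the end, for the whole second after the job is handed in: The wide pot lies at rest in the tray (inside its walls, below 40 mm), both levers are back up (under 0.04 rad, gates shut) and the narrow pot is still behind its gate (all of step 2 and linear speed of wide_pot below 0.03 m/s and value of joint each of left_lever, right_lever below 0.04 rad and x of narrow_pot in the frame of dispenser between -0.115 and 0.06 m and z of narrow_pot in the frame of dispenser below 0.1 m); the robot touches nothing.
It fails at once if a pot is touched by the robot (contact force between any of the fingers, the arm and wide_pot above 0.3 N or contact force between any of the fingers, the arm and narrow_pot above 0.3 N).
It fails at once if a gate is touched by the robot instead of the paddle (contact force between any of the fingers, the arm and left_lever_c2 above 0.5 N or contact force between any of the fingers, the arm and left_lever_c3 above 0.5 N or contact force between any of the fingers, the arm and left_lever_c4 above 0.5 N or contact force between any of the fingers, the arm and right_lever_c2 above 0.5 N or contact force between any of the fingers, the arm and right_lever_c3 above 0.5 N or contact force between any of the fingers, the arm and right_lever_c4 above 0.5 N).
It fails at once if a pot is lifted out of the dispenser (z of any of wide_pot, narrow_pot in the frame of dispenser above 0.12 m).
It fails at once if the other lane is opened (((y of narrow_pot in the frame of dispenser above 0 m and value of joint left_lever above 0.15 rad) or (y of narrow_pot in the frame of dispenser below 0 m and value of joint right_lever above 0.15 rad)) or x of narrow_pot in the frame of dispenser above 0.07 m).
It fails at once if another thing on the desk is moved more than 30 mm or tipped over (distance of any of stamp, highlighter, mug, gel, stapler, mouse from where it was at the start of the episode above 0.03 m or angle between any of stamp, highlighter, mug, gel, stapler, mouse's own z axis and vertical above 0.5 rad).
It also fails if it takes over 32 s, if anything falls off the work surface, if the arm or the gripper's body presses on something with over 40 N, if the wrist force passes 120 N, or if a joint passes its speed limit or range.

### The arm

A 6-joint arm with a two-finger parallel gripper is mounted at the origin on the work surface. World frame = base frame: x ahead of the robot, y to its left, z up, the work surface at z = 0. Lengths are in m, angles in rad, forces in N, time in s.
With the tool pointing down it reaches from about 0.375 to 0.9 m from the base axis. Payload 3.1 kg.
Tool frame: the origin (TCP) lies on the centre line of the jaws, within the pads' length; the fingertips stand manip.finger_overhang ahead of it and the grasp point (between the pads) lies 11 mm behind it (manip.finger_overhang is the distance from the TCP to the fingertips, in m); y points along the fingers, z is the direction in which the jaws open and shut, and the axes are right-handed (so a half turn about y gives the same grasp; the last joint's range is limited). The gripper opens to 85 mm and grips with 20 to 120 N. Pads are 22 mm wide; open, the fingers measure 114 mm over their backs; the gripper's body (76 mm by 85 mm) begins 54 mm behind the grasp point. The pads swing forward as they close: fully open they stand 13 mm farther back than shut.
Start: joints at [1.159, 0.527, 1.433, -0, 1.181, -0.178], TCP at [0.144, 0.608, 0.239] pointing down, gripper open.
Joint ranges: [-3.08, 3.08], [-0.75, 2.2], [0.22, 2.44], [-1.43, 4.57], [0, 2.65], [-2.85, 2.85]. Speed limits (rad/s): [2.79, 2.79, 3.14, 3.14, 3.14, 3.14].

### API

Orientations are given as a unit quaternion [x, y, z, w].
In Python, from station import manip gives the robot as it stands.
- The arm moves only by the tool send_rows, never from a script. Its argument "plan" is a list of rows, each an object with "linear": the shift along the tool's x, y, z in units of 30 mm (1.0 is 30 mm), a list of three; "roll": the turn about the tool's y in units of 6 degrees (1.0 is 6 degrees). In form: [{"linear": [tx, ty, tz], "roll": roll}, ...]. A call has exactly 5 rows; each row shifts and turns the commanded pose from where the row before left it, along the tool's axes as they then stand; what a row does not reach is not made up. A row lasts 1/8 s, in which the tool goes at most 62.5 mm and 10.7 degrees, less where a joint would pass 70% of its speed; a pose out of reach is approached as far as the arm can. A call is refused whole if a number of a shift passes 1 or a number of a turn 1, either way. A call with a gripper value outside its range is refused whole. "claw" is the finger opening in mm, from 0 to 85.4, set as the call begins (left out, the last holds). The fingers move at their own pace and stop on an object; "force" is the grip in N (left out, the last holds). Time passes only in rows, so rows that do not move let the fingers close, or fill a call up. It gives the time, the measured TCP pose, the force and the opening at its end, in the units of the state.
- manip.sense(): the state, without advancing time (a new reading comes with each control period).
- manip.snapshot(name): name is "scene" or "top" or "wrist"; returns the picture (480x640x3 uint8, blue, green, red); there is no depth.
- manip.get_calibration(name): a dict with "fovy" (degrees; the focal length in pixels is half the picture's height over the tangent of half this angle, whatever the lens; pixels are square), "cx", "cy" (the principal point, pixels), "cam_to_world" (4x4, takes a point from camera to world coordinates); the wrist camera has in their place "tool_from_camera" (4x4, takes a point from camera to tool coordinates, whose origin is the TCP and whose axes are the tool frame's). Camera axes: x right, y down, z forward; pixel columns grow to the right and rows downward; lengths in m; the calibration is good to about 2 mm. A picture is of the moment at which its call begins: read the wrist's pose just before it. get_calibration takes no time and is no camera call.
- manip.sign_off(): hands the job in, once; it reports no verdict.
Trained networks look in the newest picture that a camera, given by its name, has taken for a name from the list of things; names that differ only in an ending like _2 or _b are one class to them, and where a whole thing is asked for, a point or a joint stands for the part that bears it (a point fixed in the world has none). Each returns a list of dicts, best first, with "p" (0 to 1); they miss things now and then, are a little off and sometimes report something else, mostly with a low value. They report only what shows in the picture. A call takes as long as a camera call. They do not tell look-alikes from the thing itself.
- manip.look_for(camera, query): "extent" ([left, top, right, bottom] in pixels, round what is visible of it).
The state is a dict: "t": time; "q": joint angles; "qd": joint speeds; "tau": joint torques, N m; "tcp_pos": TCP position; "tool_rot": TCP orientation; "force": force on the tool from outside, world axes, zero at the start; "ft_torque": the same for the moment, N m; "finger_gap": opening from 0.0 (shut) to 1.0 (fully open).
Only numpy, scipy, OpenCV 4.12 (cv2) and the standard library are available. Lean on these libraries where they do the work, as an engineer would, in place of code of your own. Each camera call takes 0.05 s, during which the arm holds its last target.

## Working session

There is one attempt and no reset: what is moved stays moved. The work goes in short steps, Python scripts to look and compute and a tool call to move; the robot and the scene stay as the last step left them, time stands still between calls to the robot, and variables do not carry over. Pictures are saved under pics/ and viewed, and the job is handed in when it is done.

Besides the shell and the picture viewer there is one more tool, called as a command line: name --argument value ..., lists and objects as JSON in quotes. send_rows: Moves the arm, as the interface text tells. Its arguments: {"type":"object","properties":{"plan":{"type":"array"},"claw":{"type":"number"},"force":{"type":"number"}},"required":["plan"]}

```bash
mkdir -p pics; ls; python3 - <<'E'
from station import manip
import cv2
s=manip.sense();print(s['t'],s['tcp_pos'],s['tool_rot'],s['finger_gap'],manip.finger_overhang)
for c in ['scene','top']:
    im=manip.snapshot(c);cv2.imwrite(f'pics/{c}0.png',im)
    k=manip.get_calibration(c);print(c,k)
    for n in ['dispenser','left_pad','right_pad','wide_pot','narrow_pot','stamp','left_gate','right_gate']:
        print(n,[(round(d['p'],2),[round(v) for v in d['extent']]) for d in manip.look_for(c,n)[:4]])
print(manip.sense()['t'])
E
```

```text
pics
0.0 [0.1438729  0.60750291 0.23831734] [ 0.70306573 -0.08231527  0.08187926 -0.7015829 ] 0.9939978379964145 0.008
scene {'fovy': 47.29102035057102, 'cx': 326.8325676318859, 'cy': 246.44947596409148, 'cam_to_world': array([[ 0.45367994,  0.60923331, -0.65039164,  1.3070379 ],
       [ 0.89107183, -0.32065583,  0.32120217, -0.33890546],
       [-0.0128648 , -0.72526865, -0.68834576,  0.83009032],
       [ 0.        ,  0.        ,  0.        ,  1.        ]])}
dispenser [(0.93, [308, 162, 467, 377])]
left_pad [(0.84, [392, 166, 442, 269]), (0.21, [454, 188, 489, 251])]
right_pad [(0.61, [307, 172, 388, 272])]
wide_pot [(0.87, [391, 244, 417, 263])]
narrow_pot [(0.81, [294, 338, 313, 364]), (0.61, [323, 359, 356, 392]), (0.49, [359, 259, 385, 271])]
stamp [(0.45, [354, 192, 364, 198])]
left_gate [(0.58, [392, 162, 440, 266])]
right_gate [(0.62, [307, 174, 388, 275])]
top {'fovy': 51.61762705418909, 'cx': 322.9462529490327, 'cy': 236.0944755116404, 'cam_to_world': array([[ 0.01118621, -0.99090667,  0.13408517,  0.51880849],
       [-0.99990764, -0.01004969,  0.00914996,  0.01518857],
       [-0.00771924, -0.13417514, -0.99092757,  0.95077124],
       [ 0.        ,  0.        ,  0.        ,  1.        ]])}
dispenser [(0.67, [169, 104, 338, 371]), (0.64, [164, 189, 271, 342])]
left_pad [(0.76, [164, 193, 267, 345])]
right_pad [(0.78, [274, 207, 328, 371]), (0.72, [163, 188, 270, 342])]
wide_pot [(0.9, [236, 201, 270, 225])]
narrow_pot [(0.86, [391, 167, 407, 199]), (0.69, [370, 125, 384, 155]), (0.67, [279, 212, 306, 231]), (0.62, [273, 204, 324, 374])]
stamp [(0.55, [231, 324, 261, 351])]
left_gate [(0.78, [164, 186, 271, 342])]
right_gate [(0.59, [274, 207, 322, 370])]
0.9
```

View pics/scene0.png

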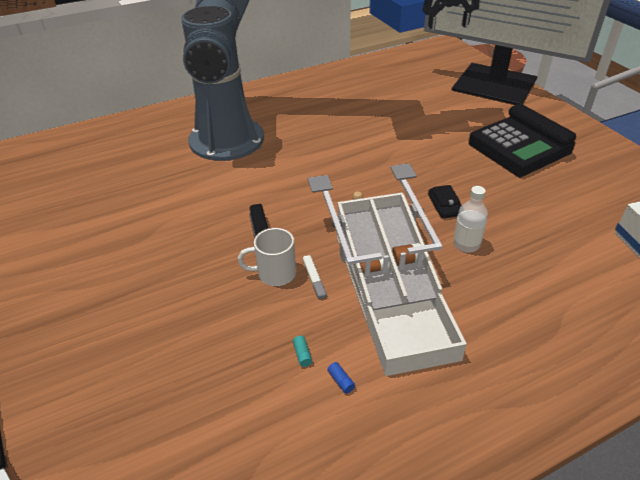

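View pics/top0.png

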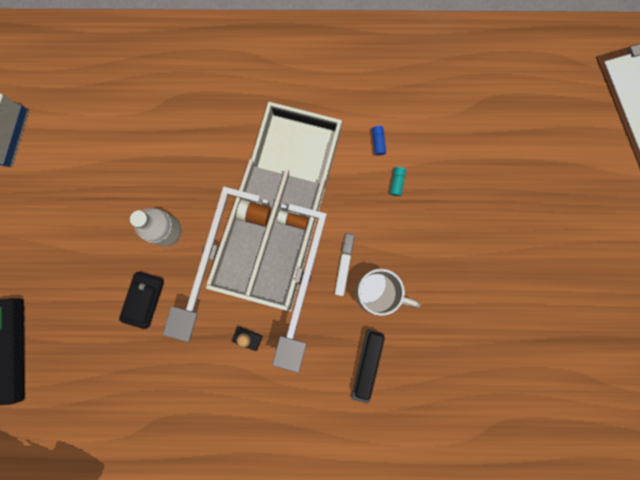

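```bash
python3 - <<'E'
import cv2
a=cv2.imread('pics/top0.png')[90:390,140:440];cv2.imwrite('pics/topc.png',cv2.resize(a,(600,600),interpolation=cv2.INTER_CUBIC))
a=cv2.imread('pics/scene0.png')[150:300,290:490];cv2.imwrite('pics/scenec.png',cv2.resize(a,(800,600),interpolation=cv2.INTER_CUBIC))
E
```

```text
(no output)
```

View pics/topc.png

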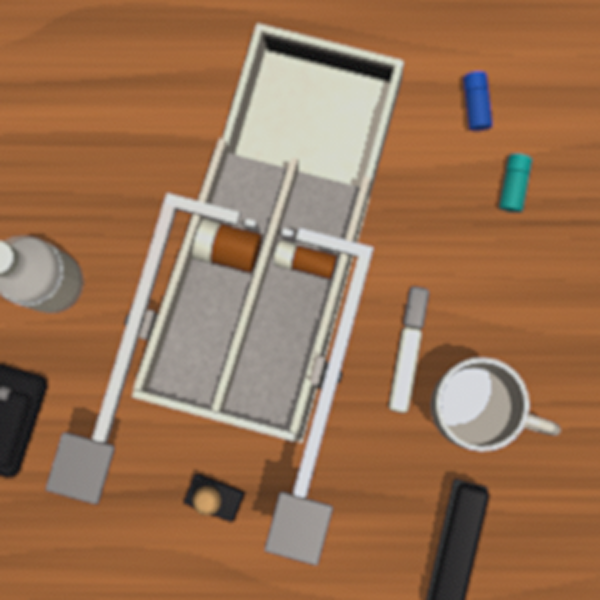

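View pics/scenec.png

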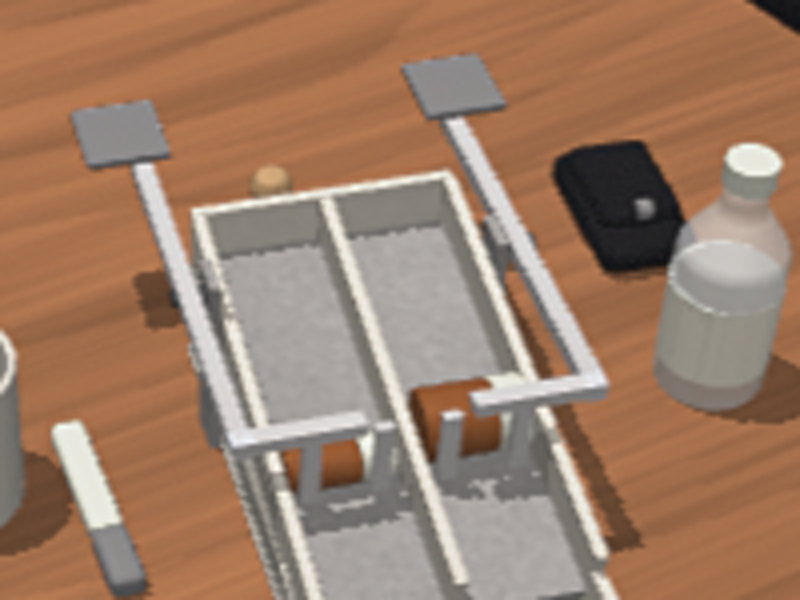

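The pictures show two pots. The left-lane pot, at top (253,213) and scene (404,253), looks about 40 px thick in the 2x crop, against about 25 px for the right-lane pot at top (292,221). The blue (378,140) and turquoise (398,181) look-alikes lie loose on the desk. So the wide pot is in the left lane, and its paddle is the left one at top (180,324) and scene (403,171). Next I'll measure both paddles.

```bash
cat > h.py <<'E'
import numpy as np, cv2
from station import manip
def K(c):
    k=manip.get_calibration(c);f=240/np.tan(np.radians(k['fovy']/2));return f,k
def atz(c,uv,z):
    f,k=K(c);T=k['cam_to_world'];d=T[:3,:3]@np.array([(uv[0]-k['cx'])/f,(uv[1]-k['cy'])/f,1]);o=T[:3,3]
    return o+d*(z-o[2])/d[2]
def proj(c,p):
    f,k=K(c);T=np.linalg.inv(k['cam_to_world']);q=T[:3,:3]@p+T[:3,3];return q[:2]/q[2]*f+[k['cx'],k['cy']]
E
python3 - <<'E'
from h import *
res={}
for c,seeds in [('top',{'L':(180,324),'R':(290,354)}),('scene',{'L':(403,171),'R':(320,183)})]:
    im=cv2.imread(f'pics/{c}0.png')
    for n,s in seeds.items():
        col=im[s[1],s[0]].astype(int)
        m=(np.abs(im.astype(int)-col).max(2)<22).astype(np.uint8)
        m=cv2.morphologyEx(m,cv2.MORPH_OPEN,np.ones((5,5),np.uint8))
        _,lab=cv2.connectedComponents(m);mm=(lab==lab[s[1],s[0]]).astype(np.uint8)
        cn=max(cv2.findContours(mm,0,2)[0],key=cv2.contourArea)
        M=cv2.moments(mm,True);u=(M['m10']/M['m00'],M['m01']/M['m00'])
        w=np.array([atz(c,p,0.111)[:2] for p in cn[:,0]],np.float32)
        r=cv2.minAreaRect(w*1000)
        print(c,n,col,int(mm.sum()),np.round(u,1),np.round(atz(c,u,.111),4),np.round(r[0],1),np.round(r[1],1),round(r[2],1))
E
```

```text
top L [134 135 140] 759 [179.5 323.7] [0.4822 0.261  0.111 ] [482.8 261. ] [44.  48.8] 75.9
top R [148 151 156] 758 [289. 354.] [0.4349 0.0769 0.111 ] [435.1  77. ] [43.2 47.5] 75.7
scene L [138 138 141] 239 [402.9 170.6] [0.4879 0.2577 0.111 ] [487.5 258.1] [42.7 48.5] 72.3
scene R [139 138 143] 259 [319.2 182.5] [0.4399 0.0737 0.111 ] [439.5  73.4] [43.6 47.3] 64.4
```

```bash
cat >> h.py <<'E'
from scipy.spatial.transform import Rotation as R
def rel(target):
    s=manip.sense();r=R.from_quat(s['tool_rot']);return s,r.inv().apply(np.array(target)-s['tcp_pos'])/0.03
E
python3 - <<'E'
from h import *
s,d=rel([0.484,0.260,0.170]);print(R.from_quat(s['tool_rot']).as_matrix().round(3));print(d.round(2))
E
```

```text
[[ 0.973  0.     0.231]
 [-0.231  0.     0.973]
 [ 0.    -1.     0.   ]]
[13.7   2.31 -8.68]
```

send_rows --plan '[{"linear":[0.9,0,-0.58],"roll":0},{"linear":[0.9,0,-0.58],"roll":0},{"linear":[0.9,0,-0.58],"roll":0},{"linear":[0.9,0,-0.58],"roll":0},{"linear":[0.9,0,-0.58],"roll":0}]' --claw 0 --force 40

```text
t: 1.52
tcp_pos: [0.2561, 0.4916, 0.2394]
tool_rot: [-0.702, 0.082, -0.082, 0.702]
force: [0.1, 0.2, 0.2]
finger_gap: 0.004
```

send_rows --plan '[{"linear":[0.9,0,-0.58],"roll":0},{"linear":[0.9,0,-0.58],"roll":0},{"linear":[0.9,0,-0.58],"roll":0},{"linear":[0.9,0,-0.58],"roll":0},{"linear":[0.9,0,-0.58],"roll":0}]'

```text
t: 2.15
tcp_pos: [0.3675, 0.3758, 0.2395]
tool_rot: [-0.702, 0.082, -0.082, 0.702]
force: [-0.2, 0.9, 0.3]
finger_gap: 0.002
```

```bash
python3 - <<'E'
from h import *
s,d=rel([0.484,0.260,0.170]);print(s['t'],s['tcp_pos'],s['finger_gap'],s['force']);print(d.round(2))
E
```

```text
2.15 [0.36752581 0.37580118 0.23950956] 0.0017301351197503236 [-0.23038561  0.86606383  0.32034731]
[ 4.67  2.32 -2.86]
```

send_rows --plan '[{"linear":[0.94,0.3,-0.57],"roll":0},{"linear":[0.94,0.4,-0.57],"roll":0},{"linear":[0.94,0.4,-0.57],"roll":0},{"linear":[0.94,0.5,-0.57],"roll":0},{"linear":[0.9,0.7,-0.57],"roll":0}]'

```text
t: 2.78
tcp_pos: [0.4845, 0.2605, 0.1704]
tool_rot: [-0.702, 0.081, -0.083, 0.703]
force: [0.6, 0.5, 0.1]
finger_gap: 0.001
```

```bash
python3 - <<'E'
from h import *
im=manip.snapshot('top');im2=manip.snapshot('scene')
a=np.hstack([cv2.resize(im[250:400,120:320],(400,300)),cv2.resize(im2[100:250,320:520],(400,300))]);cv2.imwrite('pics/b1.png',a)
im=manip.snapshot('wrist');cv2.imwrite('pics/w1.png',im)
s,d=rel([0.484,0.260,0.170]);print(s['t'],s['tcp_pos'],s['force'],d.round(2))
tip=s['tcp_pos']-[0,0,.008];print(proj('top',tip),proj('scene',tip))
k=manip.get_calibration('wrist');T=np.linalg.inv(k['tool_from_camera']);r=R.from_quat(s['tool_rot'])
f=240/np.tan(np.radians(k['fovy']/2))
for p in ([.484,.260,.111],list(tip)):
    q=T[:3,:3]@r.inv().apply(np.array(p)-s['tcp_pos'])+T[:3,3];print(q[:2]/q[2]*f+[k['cx'],k['cy']],q[2])
E
```

```text
2.925 [0.4834807  0.25993499 0.16936886] [-0.7382854  -0.44793395  0.15610921] [ 0.02 -0.02  0.01]
[170.81805784 324.22085746] [404.59784421 150.15133144]
[322.06382063 272.42723129] 0.20434674802478414
[321.78460058 313.79205248] 0.1556888633272818
```

View pics/b1.png

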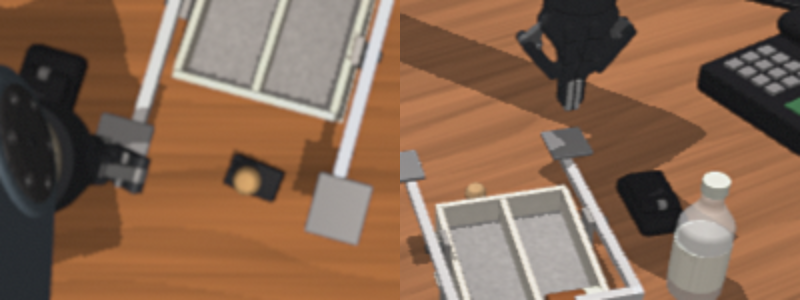

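View pics/w1.png

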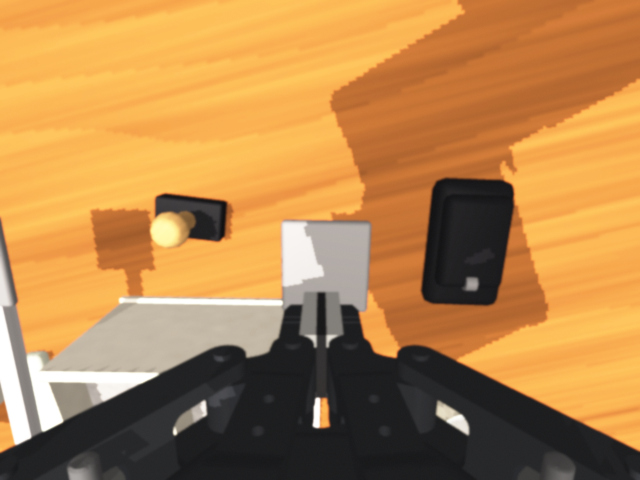

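The wrist view shows the left paddle centred at about (326,268), and my estimate projects to (322,272), so they agree within 2-3 mm. I'll go down now.

send_rows --plan '[{"linear":[0,0.5,0],"roll":0},{"linear":[0,0.5,0],"roll":0},{"linear":[0,0.5,0],"roll":0},{"linear":[0,0.3,0],"roll":0},{"linear":[0,0.3,0],"roll":0}]'

```text
t: 3.55
tcp_pos: [0.4815, 0.2614, 0.1067]
tool_rot: [0.702, -0.083, 0.081, -0.702]
force: [-3.6, 1.8, 4.5]
finger_gap: 0.001
```

send_rows --plan '[{"linear":[0,0.2,0],"roll":0},{"linear":[0,0.2,0],"roll":0},{"linear":[0,0.2,0],"roll":0},{"linear":[0,0.1,0],"roll":0},{"linear":[0,0,0],"roll":0}]'

```text
t: 4.18
tcp_pos: [0.4834, 0.261, 0.0863]
tool_rot: [0.702, -0.082, 0.082, -0.702]
force: [-3.6, 1.3, 4.4]
finger_gap: 0.004
```

send_rows --plan '[{"linear":[0,0.15,0],"roll":0},{"linear":[0,0.1,0],"roll":0},{"linear":[0,0.1,0],"roll":0},{"linear":[0,0,0],"roll":0},{"linear":[0,0,0],"roll":0}]'

```text
t: 4.8
tcp_pos: [0.4853, 0.2606, 0.0766]
tool_rot: [-0.702, 0.08, -0.084, 0.702]
force: [-0.2, -2.5, 5.9]
finger_gap: 0.003
```

```bash
python3 - <<'E'
from h import *
im2=manip.snapshot('scene');cv2.imwrite('pics/b2.png',cv2.resize(im2[140:400,280:500],None,fx=2.3,fy=2.3))
s=manip.sense();print(s['t'],s['tcp_pos'],s['force'])
E
```

```text
4.85 [0.48521907 0.26058012 0.07662658] [-1.41803469 -2.72579941  6.09928142]
```

View pics/b2.png

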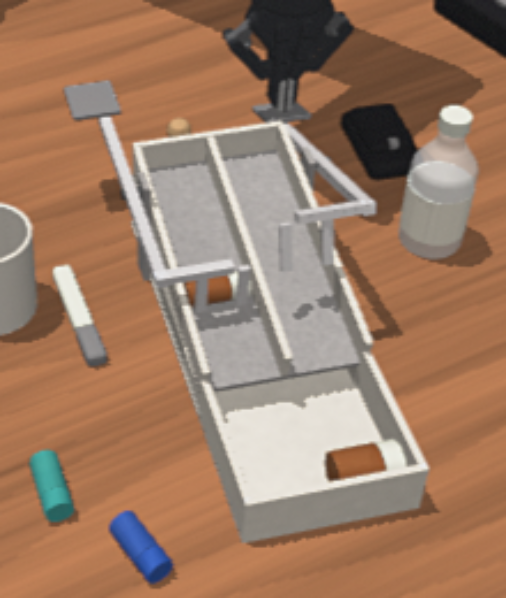

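The left gate is up and the wide pot lies in the tray (crop 365,460). The narrow pot is still behind its gate. I'll raise the tool gently so the lever comes back up.

send_rows --plan '[{"linear":[0,-0.3,0],"roll":0},{"linear":[0,-0.3,0],"roll":0},{"linear":[0,-0.3,0],"roll":0},{"linear":[0,-0.4,0],"roll":0},{"linear":[0,-0.4,0],"roll":0}]'

```text
t: 5.48
tcp_pos: [0.4845, 0.2611, 0.1278]
tool_rot: [-0.702, 0.081, -0.083, 0.703]
force: [0.2, -0.3, -0.6]
finger_gap: -0.005
```

send_rows --plan '[{"linear":[0,-0.6,0],"roll":0},{"linear":[0,-0.6,0],"roll":0},{"linear":[0,-0.6,0],"roll":0},{"linear":[0,-0.6,0],"roll":0},{"linear":[0,0,0],"roll":0}]'

```text
t: 6.1
tcp_pos: [0.4853, 0.2614, 0.2007]
tool_rot: [-0.702, 0.08, -0.084, 0.703]
force: [0.1, 0.4, -0.1]
finger_gap: -0.0
```

send_rows --plan '[{"linear":[0,0,0],"roll":0},{"linear":[0,0,0],"roll":0},{"linear":[0,0,0],"roll":0},{"linear":[0,0,0],"roll":0},{"linear":[0,0,0],"roll":0}]'

```text
t: 6.72
tcp_pos: [0.483, 0.2611, 0.1986]
tool_rot: [0.702, -0.082, 0.082, -0.702]
force: [-0.0, 0.5, -0.7]
finger_gap: -0.001
```

```bash
python3 - <<'E'
from h import *
im2=manip.snapshot('scene');cv2.imwrite('pics/b3.png',cv2.resize(im2[140:400,280:500],None,fx=2.3,fy=2.3))
print([(round(d['p'],2),np.round(d['extent'],1)) for d in manip.look_for('scene','wide_pot')[:2]])
manip.snapshot('scene');print([(round(d['p'],2),np.round(d['extent'],1)) for d in manip.look_for('scene','wide_pot')[:2]])
im=manip.snapshot('top');cv2.imwrite('pics/b4.png',cv2.resize(im[90:390,120:420],(600,600)))
s=manip.sense();print(s['t'],s['tcp_pos'],s['force'])
E
```

```text
[(0.74, array([420. , 332.4, 457. , 346.8]))]
[(0.59, array([418.2, 329.7, 455. , 349.6]))]
6.975 [0.48304461 0.26111509 0.19885141] [ 0.46317889 -0.18237081  0.44589114]
```

View pics/b3.png

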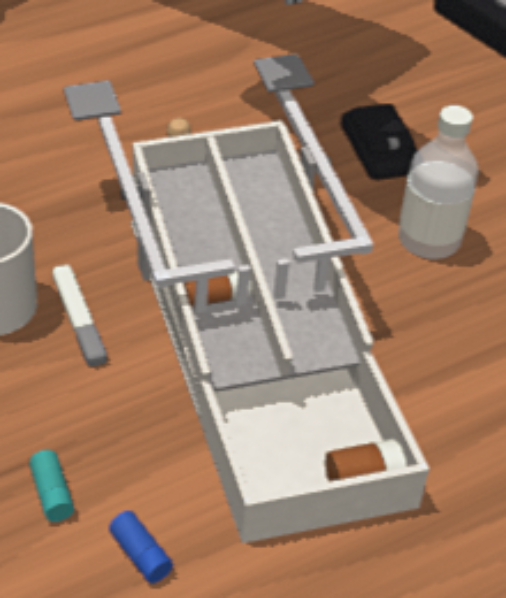

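View pics/b4.png

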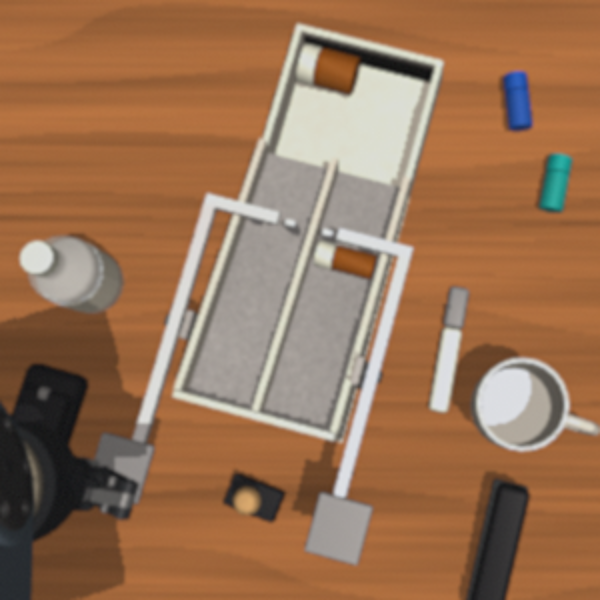

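The wide pot rests against the tray's end wall in the same place as before (scene ~437,340). Both paddles are up, the narrow pot is still in the right lane, and nothing else has moved.

```bash
python3 -c "
from station import manip
print(manip.sign_off())"
```

```text
the job is handed in; nothing more can be done
None
```

I pressed the left paddle with the closed fingertips, because the wide pot was in the left lane. Its gate lifted and the pot rolled into the tray. I then raised the tool and the lever came back up. The job was handed in at about 7 s of the 32 s allowed; the hand-in gives no verdict.

- **Press:** the force at the bottom was about 6 N, which matches the force given for holding the lever at its stop.
- **Wide pot:** it is at rest against the tray's end wall, in the same place in the pictures taken before and after the lever came up.
- **Levers and other lane:** both paddles look fully up and both gates shut. The narrow pot is still behind its gate in the right lane.
- **Robot and desk:** the fingertips are about 80 mm above the paddle with no contact force. The other things on the desk look unmoved, though the stapler is only partly in the last close-up and I did not measure them.
- **Disagreement:** the two cameras' paddle positions differed by about 6 mm. I used a point in between, and the wrist picture agreed with it to 2–3 mm.

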